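# Hang the lipped small-parts basket in the notch of the instrument tray's rim

### The job

Pick up the small-parts basket that has a bent lip and hook the lip over the near wall of the instrument tray (the wall on the robot's side), so the basket hangs inside the tray. Feel gently along the rim for the notch until the tongue under the lip drops into it and the lip sits fully home on the rim. Leave it hanging there, do not force it against the tray, and leave everything else where it is.

Things in the scene. Friction and masses are not known exactly. Their poses are not given: they have to be found in the camera images.
- tray: Open perforated-steel instrument tray with blue corner posts, fixed, 240 (x) x 360 (y) x 80 mm high, floor 3 mm thick. Origin: centre of its underside; +x points away from the near wall (robot side), y along it, z up. Inside, low racks and a cup stand only at x > 10 mm, below 45 mm height.
- rim_mid (a point): Fixed point of the tray, not the notch: middle (tray x = -110, y = 0, z = 80 mm) of the near wall's top edge, centre of its 4 mm thickness. Axes as tray. The edge is level and free from y = -120 to +120 mm; then 14 mm thick corner posts, 83 mm high. One square notch, 16 mm wide along y and 8 mm deep, cuts through this top edge.
- rim_start (a point): Fixed point of the tray on the same top edge at y = -30 mm: the notch's centre lies between here and y = +30 mm, differently each time; its place is NOT measured: find it by feel (or sight). The wall does not give way in use; touch it slowly (about 10 mm/s) and keep below 40 N, knocks included.
- holder: Basket to hang: steel, 110 to 220 g, open-topped, 45 (x) x 70 (y) x 40 mm high, standing on the table. Origin: centre of its underside; z up. Hung properly its x and y axes lie along the tray's, basket inside the tray; left free, it leans up to 0.1 rad until its back touches the wall. On its -x side a back plate 50 mm wide (outer face x = -22.5 mm) rises to the bridge.
- holder_lip (a point): Lower edge of the lip's inner face, holder x = -31.5, y = 0, z = 46 mm. The lip, 50 mm wide and 3 mm thick, hangs down from the bridge's -x edge; below this point it flares outward to z = 38 mm, outermost x about -39 mm. Between lip and back plate is a 9 mm gap, centred on x = -27 mm, that takes the wall.
- holder_tongue (a point): Centre of the tongue's lower face, holder x = -27, y = 0, z = 56 mm. The tongue, under the bridge's middle, is 12 mm wide (y), 6 mm deep, and fills the gap from lip to back plate. Off the notch it rides on the rim and keeps the bridge 6 mm above; in the notch it lets the bridge rest on the rim.
- holder_grip (a point): Where to grip the holder: in the upright grey grip tab on the bridge, 10 (x) x 24 (y) x 34 mm (z 65 to 99 mm); point at holder x = -27, y = 0, z = 87 mm, so 25 mm above holder_seat. Pinch it across x from above; axes as holder.
- holder_seat (a point): Middle of the bridge's underside, holder x = -27, y = 0, z = 62 mm; axes as holder. Fully home it lies at rim height. The bridge is 50 mm wide (y), x -34.5 to -19.5 mm, 3 mm thick.
- plain_basket: Bystander: a like basket with a grip tab but no lip, bridge or tongue; may stand in either of two places. Origin: centre of underside.
- cup: Bystander: small steel cup, 56 mm across, 35 mm high, standing inside the tray. Origin: centre of underside.
- driver: Bystander: screwdriver 150 mm long lying on the table.
- spray: Bystander: white bottle, 60 mm across, 160 mm high. Origin: centre of underside.
- tape: Bystander: roll of paper tape, 90 mm across, 20 mm high. Origin: centre of underside.
- bowl: Bystander: steel bowl, 110 mm across, 45 mm high. Origin: centre of underside.
- wrench: Bystander: small wrench, 130 mm long, lying on the table.

How it is judged:
By the outcome, as a careful person would: the job done as asked, in the order asked, and still so for the second after the job is handed in, with the robot touching nothing.
It also fails if it takes over 58 s, if anything falls off the work surface, if the arm or the gripper's body presses on something with over 40 N, if the wrist force passes 120 N, or if a joint passes its speed limit or range.

### The arm

A 6-joint arm with a two-finger parallel gripper is mounted at the origin on the work surface. World frame = base frame: x ahead of the robot, y to its left, z up, the work surface at z = 0. Lengths are in m, angles in rad, forces in N, time in s.
With the tool pointing down it reaches from about 0.35 to 0.975 m from the base axis. Payload 4.9 kg.
Tool frame: the origin (TCP) lies at the very end of the fingers, on their centre line; the grasp point (between the pads) lies 19 mm behind it; z points along the fingers, x is the direction in which the jaws open and shut, and the axes are right-handed (so a half turn about z gives the same grasp; the last joint's range is limited). The gripper opens to 85 mm and grips with 20 to 120 N. Pads are 22 mm wide; open, the fingers measure 114 mm over their backs; the gripper's body (76 mm by 85 mm) begins 54 mm behind the grasp point. The pads swing forward as they close: fully open they stand 13 mm farther back than shut.
Start: joints at [1.133, 0.053, 1.613, -0, 1.476, -0.119], TCP at [0.196, 0.593, 0.231] pointing down, gripper open.
Joint ranges: [-3.01, 3.01], [-1.01, 2.22], [0.06, 2.58], [-1.02, 4.17], [0.09, 2.62], [-3.14, 3.14]. Speed limits (rad/s): [2.57, 2.57, 3.14, 3.14, 3.14, 3.14].

### API

Orientations are given as a unit quaternion [w, x, y, z].
In Python, from plant import * gives the robot as it stands.
- The arm moves only by the shell command python3 -m inch 'ROWS'. ROWS is text: rows parted by semicolons, each of 7 numbers parted by spaces: the shift along the tool's x, y, z in m, then the turn, a rotation vector about the tool's x, y, z in rad, then the closure, from 0 (fully open) to 1 (shut). A call has 1 to 10 rows; each row shifts and turns the commanded pose from where the row before left it, along the tool's axes as they then stand; what a row does not reach is not made up. A row lasts 1/12 s, in which the tool goes at most 41.7 mm and 7.16 degrees, less where a joint would pass 70% of its speed; a pose out of reach is approached as far as the arm can. A call with a gripper value outside its range is refused whole. The fingers move at their own pace and stop on an object; the grip force is fixed at half the most. Time passes only in rows, so rows that do not move let the fingers close. It gives the time, the measured TCP pose, the force and the opening at its end, in the units of the state.
- state(): the state, without advancing time (a new reading comes with each control period).
- grab_frame(name): name is "scene" or "top" or "wrist"; returns the picture (420x560x3 uint8, blue, green, red); there is no depth.
- camera_info(name): a dict with "vertical_fov" (degrees; the focal length in pixels is half the picture's height over the tangent of half this angle, whatever the lens; pixels are square), "cx", "cy" (the principal point, pixels), "origin" and "rotation" of the camera in the world. Camera axes: x right, y down, z forward; pixel columns grow to the right and rows downward; lengths in m; the calibration is good to about 2 mm. A picture is of the moment at which its call begins: read the wrist's pose just before it. camera_info takes no time and is no camera call; for the wrist camera it gives the pose at the moment of the call.
- job_done(): hands the job in, once; it reports no verdict.
The state is a dict: "time": time; "joint_pos": joint angles; "joint_vel": joint speeds; "joint_efforts": joint torques, N m; "tool_pos": TCP position; "tool_rot": TCP orientation; "contact_force": force on the tool from outside, world axes, zero at the start; "ft_torque": the same for the moment, N m; "gripper_width": opening from 0.0 (shut) to 1.0 (fully open).
Only numpy, scipy, OpenCV 4.12 (cv2) and the standard library are available. Lean on these libraries where they do the work, as an engineer would, in place of code of your own. Each camera call takes 0.05 s, during which the arm holds its last target.

## Working session

There is one attempt and no reset: what is moved stays moved. The work goes in short steps, Python scripts to look and compute and a shell command to move; the robot and the scene stay as the last step left them, time stands still between calls to the robot, and variables do not carry over. Pictures are saved under pics/ and viewed, and the job is handed in when it is done.

```bash
ls; mkdir -p pics
python3 - <<'E'
from plant import *
import cv2
print(state())
for n in ("scene","top","wrist"):
    i=camera_info(n); print(n,i)
    cv2.imwrite(f"pics/{n}0.png",grab_frame(n))
E
```

```text
pics
{'time': 0.0, 'joint_pos': array([ 1.13299854e+00,  5.33296927e-02,  1.61434218e+00, -1.40566011e-05,
        1.47600782e+00, -1.19009962e-01]), 'joint_vel': array([ 0.00144134, -0.00258151, -0.00027053, -0.00245095,  0.00039227,
        0.00043174]), 'joint_efforts': array([-1.51413307e-03, -3.93692958e+01, -3.70175385e+01, -2.24643218e-04,
        7.30826476e-03,  3.88840746e-06]), 'tool_pos': array([0.19561815, 0.59291752, 0.2300511 ]), 'tool_rot': array([ 5.12798150e-04,  8.10374290e-01,  5.85911615e-01, -9.08854845e-04]), 'contact_force': array([-0.79435464, -0.26068047,  0.50273582]), 'ft_torque': array([-0.03953009,  0.00284436,  0.00734355]), 'gripper_width': 1.0027914608422441}
scene {'vertical_fov': 54.358679102563855, 'cx': 286.5411480717447, 'cy': 201.11055787600827, 'origin': array([1.32930361, 0.34607785, 0.90562067]), 'rotation': array([-0.21184058,  0.48558085,  0.78320602, -0.32545834])}
top {'vertical_fov': 44.95509702874446, 'cx': 276.18050359906465, 'cy': 212.53727922998715, 'origin': array([4.52391910e-01, 1.12644138e-03, 1.32341754e+00]), 'rotation': array([ 0.04018106, -0.70535077,  0.7068463 , -0.03512949])}
wrist {'vertical_fov': 68.80390676047446, 'cx': 274.8976444705591, 'cy': 208.67299439247174, 'origin': array([0.12117284, 0.61782564, 0.37312919]), 'rotation': array([0.12612261, 0.80009995, 0.57947504, 0.09023211])}
```

View pics/scene0.png

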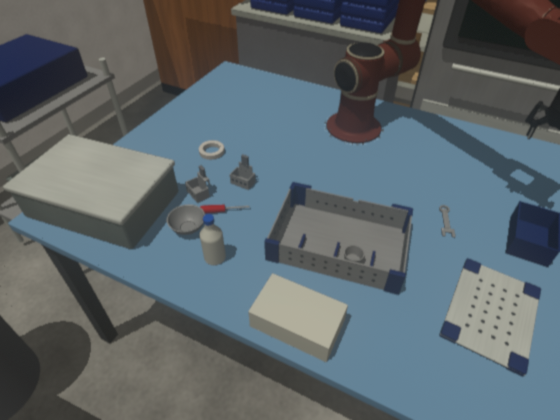

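View pics/top0.png

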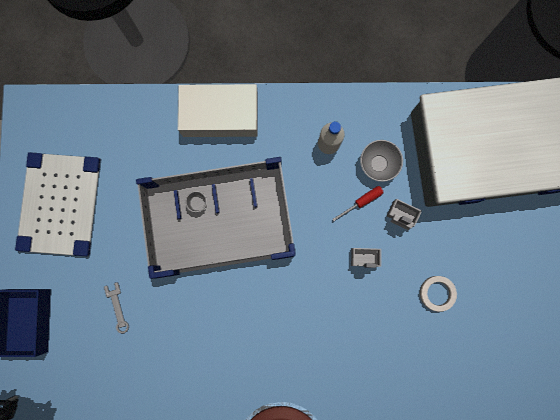

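View pics/wrist0.png

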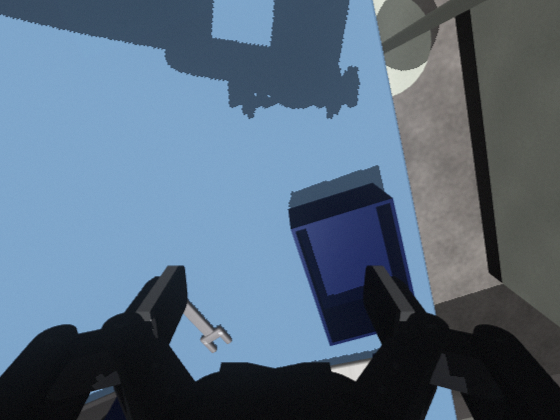

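Run:
```python
import cv2,numpy as np
t=cv2.imread("pics/top0.png");s=cv2.imread("pics/scene0.png")
a=cv2.resize(t[190:280,330:430],None,fx=5,fy=5,interpolation=cv2.INTER_CUBIC)
b=cv2.resize(s[145:205,180:265],None,fx=5,fy=5,interpolation=cv2.INTER_CUBIC)
b=cv2.resize(b,(b.shape[1]*1,b.shape[0]))
h=max(a.shape[0],b.shape[0]);
o=np.zeros((460,800,3),np.uint8);o[:450,:375]=a[:450,:375] if 0 else a[:450,60:435];o[:300,375:800]=b[:300,:425]
cv2.imwrite("pics/crop0.png",o)
c=cv2.resize(t[235:285,140:305],None,fx=4.8,fy=4.8,interpolation=cv2.INTER_CUBIC)
d=cv2.resize(s[180:240,280:420],None,fx=5,fy=5,interpolation=cv2.INTER_CUBIC)
o=np.zeros((560,800,3),np.uint8);o[:240,:792]=c[:240];o[250:550,:700]=d
cv2.imwrite("pics/crop1.png",o)
```

```text
(no output)
```

View pics/crop0.png

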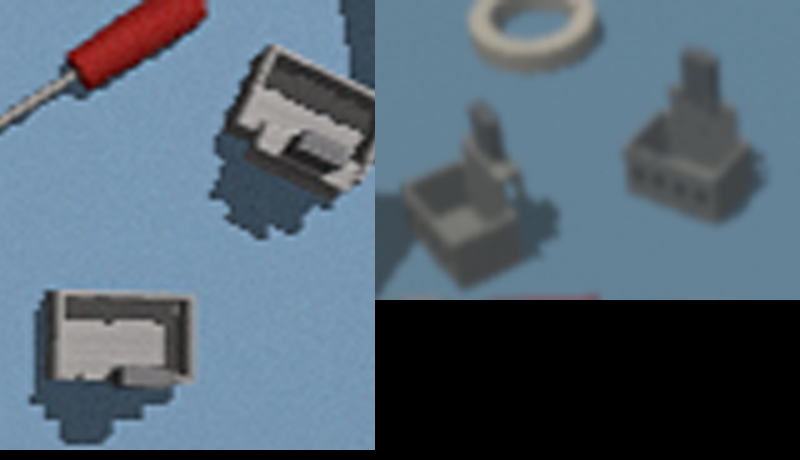

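View pics/crop1.png

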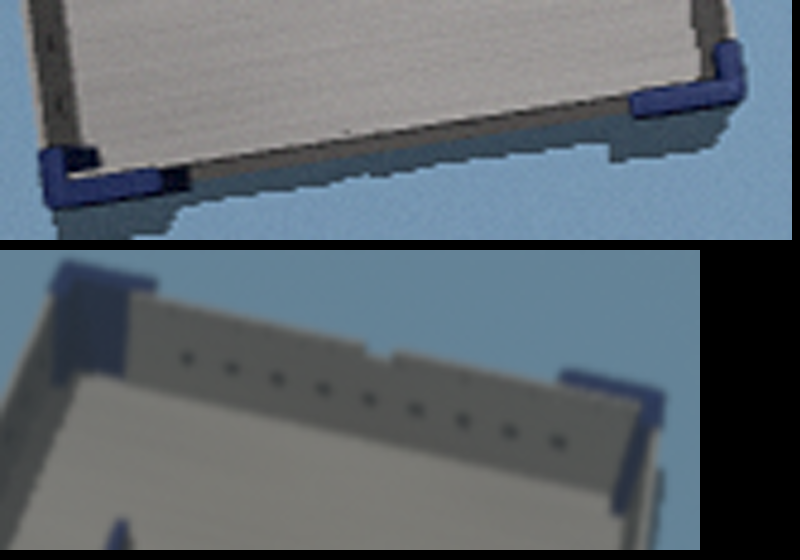

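```bash
cat > h.py <<'E'
import numpy as np,cv2
from scipy.spatial.transform import Rotation as R
def q2R(q): return R.from_quat([q[1],q[2],q[3],q[0]]).as_matrix()
def f(ci): return 210/np.tan(np.radians(ci["vertical_fov"]/2))
def ray(ci,u,v):
    d=np.array([(u-ci["cx"])/f(ci),(v-ci["cy"])/f(ci),1.]); return np.array(ci["origin"]),q2R(ci["rotation"])@d
def plane(ci,u,v,z):
    o,d=ray(ci,u,v); return o+d*(z-o[2])/d[2]
def proj(ci,p):
    c=(np.asarray(p)-ci["origin"])@q2R(ci["rotation"]); return np.stack([c[...,0]/c[...,2]*f(ci)+ci["cx"],c[...,1]/c[...,2]*f(ci)+ci["cy"]],-1)
E
python3 - <<'E'
from plant import *
from h import *
T=camera_info("top");S=camera_info("scene");W=camera_info("wrist");s=state()
np.set_printoptions(precision=4,suppress=True)
Rt=q2R(s["tool_rot"]);print("tool axes",Rt.T)
print("cam in tool",Rt.T@(W["origin"]-s["tool_pos"]),Rt.T@q2R(W["rotation"]))
print("tab top",plane(T,406,220,.099))
# red mask etc not needed; blue corner posts in top
im=cv2.imread("pics/top0.png");hsv=cv2.cvtColor(im,cv2.COLOR_BGR2HSV)
m=cv2.inRange(hsv,(110,100,40),(130,255,200))
n,l,st,c=cv2.connectedComponentsWithStats(m)
for i in range(1,n):
    if st[i,4]>40: print(st[i],c[i],plane(T,*c[i],.083))
# near rim: crop1 points top
for u,v in ((150,206/4.8+235),):pass
for p in ((45,205),(60,207),(745,98)): print(plane(T,140+p[0]/4.8,235+p[1]/4.8,.083))
print("notch scene",plane(S,280+378/5,180+(352-250)/5,.076))
for p in ((62,262),(155,280),(560,372),(662,388)): print("post",plane(S,280+p[0]/5,180+(p[1]-250)/5,.083))
E
```

```text
tool axes [[ 0.3134  0.9496 -0.0016]
 [ 0.9496 -0.3134 -0.0002]
 [-0.0007 -0.0015 -1.    ]]
cam in tool [-0.     -0.0785 -0.143 ] [[ 1.      0.0013  0.0005]
 [-0.0014  0.9518  0.3066]
 [-0.0001 -0.3066  0.9518]]
tab top [ 0.5644 -0.3041  0.099 ]
[329 122  12  12  90] [334.5    127.1222] [ 0.7995 -0.1363  0.083 ]
[ 26 153  16  15 203] [ 33.9163 159.6502] [0.7193 0.614  0.083 ]
[ 83 157  17  15 212] [ 90.8632 163.8113] [0.7083 0.4712 0.083 ]
[266 157  15   7  77] [273. 160.] [0.7164 0.0176 0.083 ]
[136 177  16   7  77] [143.4286 180.1948] [0.6666 0.3389 0.083 ]
[250 179   6  28  63] [252.7302 192.0952] [0.636  0.0677 0.083 ]
[212 184   7  29  81] [214.8642 198.2716] [0.6209 0.1611 0.083 ]
[174 190   7  29  89] [176.6629 203.6854] [0.6076 0.2553 0.083 ]
[ 15 236  16  16 218] [ 22.9037 243.4083] [0.5105 0.6308 0.083 ]
[ 73 240  17  16 225] [ 80.7556 247.8578] [0.4994 0.4882 0.083 ]
[271 244  24  16 166] [284.4217 253.012 ] [ 0.4858 -0.01    0.083 ]
[148 265  27  14 170] [158.7706 272.5882] [0.439  0.2956 0.083 ]
[   0  289   39   68 1854] [ 21.5032 322.5642] [0.3198 0.6244 0.083 ]
[0.4266 0.3182 0.083 ]
[0.4256 0.3106 0.083 ]
[ 0.4799 -0.0363  0.083 ]
notch scene [0.4656 0.1634 0.076 ]
post [ 0.4854 -0.0318  0.083 ]
post [0.4747 0.0248 0.083 ]
post [0.441 0.264 0.083]
post [0.4272 0.3198 0.083 ]
```

```bash
cat >> h.py <<'E'
def arc(p0,yaw0,p1,yaw1,N):
    """constant rows (shift then turn about tool z) ; tool down: x=(c,s), y=(s,-c), z down"""
    dyaw=(yaw1-yaw0); ph=-dyaw/N
    A=np.zeros((2,2))
    for k in range(N):
        a=yaw0+k*dyaw/N; A+=np.array([[np.cos(a),np.sin(a)],[np.sin(a),-np.cos(a)]])
    d=np.linalg.solve(A,np.asarray(p1[:2])-p0[:2]); return d,-(p1[2]-p0[2])/N,ph
def yaw(s):
    r=q2R(s["tool_rot"]); return np.arctan2(r[1,0],r[0,0])
E
python3 - <<'E'
from plant import *
from h import *
s=state()
for N in (27,28,30): print(N,arc(s["tool_pos"],yaw(s),[.562,-.303,.25],np.radians(-27),N))
E
```

```text
27 (array([-0.00139162,  0.04067527]), np.float64(-0.0007298025031173375), np.float64(0.0638226954625214))
28 (array([-0.00129723,  0.03922455]), np.float64(-0.000703738128006004), np.float64(0.06154331348171706))
30 (array([-0.00113567,  0.03661273]), np.float64(-0.0006568222528056038), np.float64(0.05744042591626926))
```

```bash
python3 -m inch '-.0013 .0392 -.0007 0 0 .0615 0;-.0013 .0392 -.0007 0 0 .0615 0;-.0013 .0392 -.0007 0 0 .0615 0;-.0013 .0392 -.0007 0 0 .0615 0;-.0013 .0392 -.0007 0 0 .0615 0;-.0013 .0392 -.0007 0 0 .0615 0;-.0013 .0392 -.0007 0 0 .0615 0'; python3 -m inch '-.0013 .0392 -.0007 0 0 .0615 0;-.0013 .0392 -.0007 0 0 .0615 0;-.0013 .0392 -.0007 0 0 .0615 0;-.0013 .0392 -.0007 0 0 .0615 0;-.0013 .0392 -.0007 0 0 .0615 0;0 0 0 0 0 0 0;0 0 0 0 0 0 0'
python3 - <<'E'
from plant import *
import cv2,json,numpy as np
ci=camera_info("wrist");im=grab_frame("wrist");ci2=camera_info("wrist")
print(ci["origin"]-ci2["origin"])
cv2.imwrite("pics/wrist1.png",im)
json.dump({k:np.asarray(v).tolist() for k,v in ci.items()},open("w1.json","w"))
E
```

```text
time: 0.73
tool_pos: [0.4314, 0.4529, 0.2358]
tool_rot: [0.0, 0.917, 0.398, -0.0]
contact_force: [0.6, 0.2, -0.4]
gripper_width: 1.0
time: 1.32
tool_pos: [0.5515, 0.2988, 0.2392]
tool_rot: [-0.0, 0.968, 0.253, -0.0]
contact_force: [-0.1, 0.9, -0.3]
gripper_width: 0.998
[ 9.02213910e-04 -1.15648362e-03 -3.35869494e-05]
```

View pics/wrist1.png

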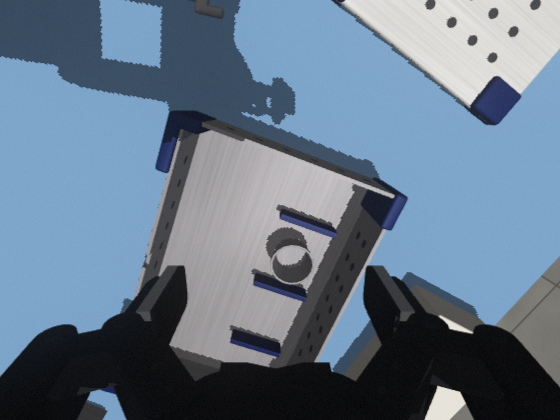

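```bash
python3 -m inch '-.0013 .0392 -.0007 0 0 .0615 0;-.0013 .0392 -.0007 0 0 .0615 0;-.0013 .0392 -.0007 0 0 .0615 0;-.0013 .0392 -.0007 0 0 .0615 0;0 0 0 0 0 0 0;0 0 0 0 0 0 0'
python3 - <<'E'
from plant import *
import cv2,json,numpy as np
ci=camera_info("wrist");im=grab_frame("wrist")
cv2.imwrite("pics/wrist2.png",im)
json.dump({k:np.asarray(v).tolist() for k,v in ci.items()},open("w2.json","w"))
cv2.imwrite("pics/wrist2c.png",cv2.resize(im[20:300,60:230],None,fx=3,fy=2.1 if 0 else 3,interpolation=cv2.INTER_CUBIC)[:600])
E
```

```text
time: 1.87
tool_pos: [0.6099, 0.1556, 0.2423]
tool_rot: [-0.0, 0.991, 0.133, -0.0]
contact_force: [0.1, -0.0, -0.2]
gripper_width: 0.999
```

View pics/wrist2.png

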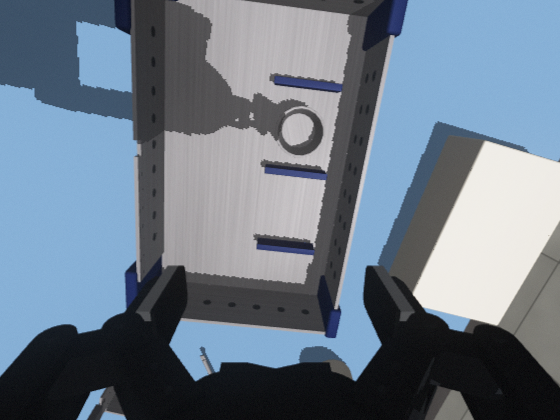

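View pics/wrist2c.png

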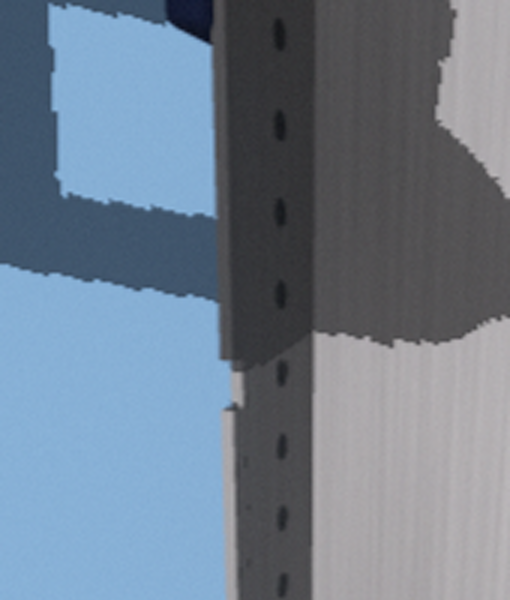

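```bash
python3 - <<'E'
from h import *
import json
np.set_printoptions(precision=4,suppress=True)
W={k:np.array(v) for k,v in json.load(open("w2.json")).items()}
P=lambda u,v,z=.08: plane(W,60+u/3,20+v/3,z)
# crop resize: pixel centre offset ~
pts=np.array([P(222,200),P(223.5,250),P(225.5,340),P(230,450),P(232,560)])
print(pts)
d=np.polyfit(pts[:,1],pts[:,0],1);print("yaw",np.degrees(np.arctan(-d[0])), d)
a=P(226,362);b=P(231,408);print("notch",a,b,(a+b)/2,np.linalg.norm(a-b))
E
python3 - <<'E'
# finer: print image cols of edges
import cv2,numpy as np
im=cv2.imread("pics/wrist2.png")
for r in (60,90,100,110,120,130,135,138,140,142,144,148,152,154,156,158,160,170,190,210,230): print(r,[int(x) for x in im[r,128:146].astype(int).sum(1)//3], )
E
```

```text
[[0.4577 0.2165 0.08  ]
 [0.46   0.202  0.08  ]
 [0.4642 0.1746 0.08  ]
 [0.4704 0.1391 0.08  ]
 [0.4762 0.1006 0.08  ]]
yaw 9.14424135428538 [-0.161   0.4925]
notch [0.4653 0.1677 0.08  ] [0.4689 0.1532 0.08  ] [0.4671 0.1604 0.08  ] 0.01490709342569184
60 [173, 173, 160, 112, 80, 79, 82, 68, 55, 52, 53, 56, 55, 52, 54, 53, 55, 54]
90 [171, 173, 174, 147, 99, 78, 77, 80, 62, 52, 54, 56, 53, 54, 54, 53, 52, 57]
100 [85, 83, 84, 85, 81, 81, 79, 80, 66, 54, 53, 52, 56, 53, 57, 54, 51, 55]
110 [86, 86, 87, 84, 82, 79, 79, 79, 69, 55, 55, 52, 54, 53, 57, 54, 54, 55]
120 [169, 162, 164, 121, 84, 78, 77, 78, 73, 59, 55, 53, 55, 53, 57, 54, 55, 54]
130 [174, 173, 173, 171, 148, 101, 79, 80, 75, 62, 55, 56, 55, 56, 56, 57, 57, 57]
135 [173, 173, 173, 172, 160, 112, 82, 80, 80, 65, 55, 54, 55, 56, 57, 57, 54, 57]
138 [173, 174, 174, 172, 160, 113, 81, 82, 81, 67, 56, 57, 54, 58, 59, 56, 55, 56]
140 [176, 173, 172, 173, 173, 165, 149, 141, 128, 92, 72, 77, 69, 61, 58, 56, 55, 57]
142 [175, 172, 173, 172, 175, 175, 173, 173, 149, 101, 82, 81, 74, 60, 56, 55, 67, 73]
144 [173, 172, 173, 174, 173
[... 244 characters left out ...]
4 [172, 174, 172, 175, 173, 172, 174, 174, 161, 123, 101, 141, 150, 100, 72, 77, 77, 74]
156 [174, 174, 175, 175, 173, 171, 148, 110, 93, 79, 65, 76, 87, 78, 75, 76, 78, 77]
158 [174, 174, 174, 173, 174, 171, 169, 167, 168, 144, 95, 75, 77, 76, 75, 78, 75, 75]
160 [176, 174, 172, 174, 175, 171, 169, 169, 171, 144, 97, 77, 78, 77, 75, 76, 75, 74]
170 [174, 175, 173, 174, 172, 173, 170, 169, 168, 155, 108, 78, 80, 75, 76, 76, 76, 76]
190 [173, 173, 175, 174, 176, 174, 171, 165, 165, 166, 122, 75, 76, 78, 75, 74, 75, 77]
210 [174, 173, 175, 174, 176, 174, 172, 170, 166, 163, 141, 89, 68, 76, 76, 76, 76, 77]
230 [174, 176, 173, 176, 173, 174, 175, 169, 164, 161, 165, 110, 68, 77, 75, 74, 75, 76]
```

Run:
```python
from plant import *
from h import *
s=state();print(s["tool_pos"],s["time"])
for N in (12,13): print(N,arc(s["tool_pos"],yaw(s),[.562,-.303,.25],np.radians(-27),N))
import json
W={k:np.array(v) for k,v in json.load(open("w2.json")).items()}
print(plane(W,135.3,148.1,.08),plane(W,134.4,139.5,.08),plane(W,136,156.7,.08))
```

```text
[0.60954042 0.15672023 0.24226309] 1.9167
12 (array([-0.00129647,  0.03938096]), np.float64(-0.0006447426604870091), np.float64(0.06170813545448234))
13 (array([-0.00111049,  0.03635525]), np.float64(-0.0005951470712187776), np.float64(0.05696135580413754))
[0.46621952 0.16049006 0.08      ] [0.46428528 0.16854883 0.08      ] [0.46799555 0.15224076 0.08      ]
```

```bash
python3 -m inch '-.0013 .0394 -.0006 0 0 .0617 0;-.0013 .0394 -.0006 0 0 .0617 0;-.0013 .0394 -.0006 0 0 .0617 0;-.0013 .0394 -.0006 0 0 .0617 0;-.0013 .0394 -.0006 0 0 .0617 0;-.0013 .0394 -.0006 0 0 .0617 0;-.0013 .0394 -.0006 0 0 .0617 0;-.0013 .0394 -.0006 0 0 .0617 0;-.0013 .0394 -.0006 0 0 .0617 0'; python3 -m inch '-.0013 .0394 -.0006 0 0 .0617 0;-.0013 .0394 -.0006 0 0 .0617 0;-.0013 .0394 -.0006 0 0 .0617 0;0 0 0 0 0 0 0;0 0 0 0 0 0 0;0 0 0 0 0 0 0'
python3 - <<'E'
from plant import *
import cv2,json,numpy as np
ci=camera_info("wrist");im=grab_frame("wrist")
cv2.imwrite("pics/wrist3.png",im)
json.dump({k:np.asarray(v).tolist() for k,v in ci.items()},open("w3.json","w"))
cv2.imwrite("pics/wrist3c.png",cv2.resize(im[100:300,180:380],None,fx=3,fy=3,interpolation=cv2.INTER_CUBIC))
E
```

```text
time: 2.67
tool_pos: [0.6062, -0.1936, 0.2478]
tool_rot: [-0.0, 0.99, -0.142, 0.0]
contact_force: [0.5, -0.7, -0.0]
gripper_width: 1.004
time: 3.17
tool_pos: [0.5627, -0.3022, 0.2495]
tool_rot: [-0.0, 0.973, -0.233, -0.0]
contact_force: [0.3, 0.9, -0.2]
gripper_width: 1.002
```

View pics/wrist3.png

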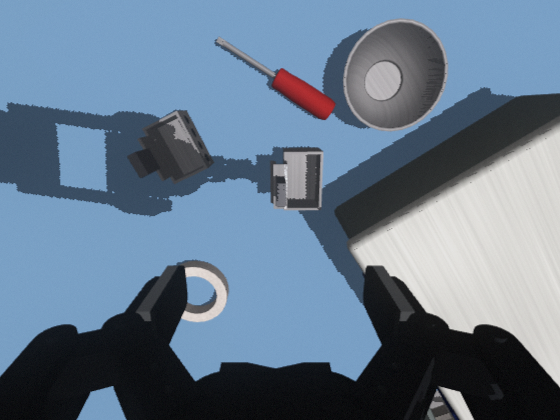

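View pics/wrist3c.png

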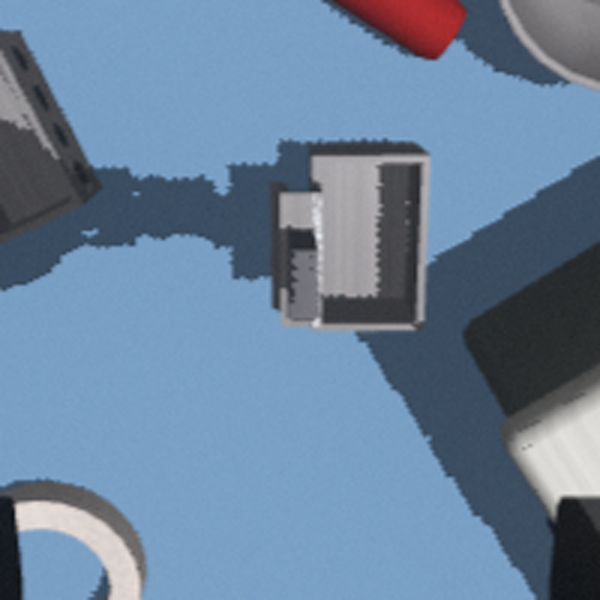

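Run:
```python
from plant import *
from h import *
import json
np.set_printoptions(precision=4,suppress=True)
s=state();print(s["tool_pos"],np.degrees(yaw(s)))
W={k:np.array(v) for k,v in json.load(open("w3.json")).items()}
P=lambda u,v,z: plane(W,180+(u-1)/3,100+(v-1)/3,z)
def dr(a,b): v=b-a; return np.degrees(np.arctan2(v[1],v[0])),np.linalg.norm(v[:2])*1e3
print("front edge y",dr(P(424,328,.04),P(429,154,.04)))
print("lip edge",dr(P(274,310,.062),P(272,184,.062)))
print("side x",dr(P(312,155,.04),P(428,154,.04)),dr(P(315,328,.04),P(422,328,.04)))
print("tab",dr(P(289,322,.099),P(289,250,.099)),dr(P(289,286,.099),P(320,286,.099)))
c=P(304.5,286,.099);print("tab centre",c)
fc=(P(424,328,.04)+P(429,154,.04))/2;
for a in np.radians([-27,-25,-29]): print("front centre",fc,"-> grip",fc[:2]-.0495*np.array([np.cos(a),np.sin(a)]))
```

```text
[ 0.5628 -0.3019  0.2496] -26.86868934205024
front edge y (np.float64(64.24731820596914), np.float64(69.40061703046459))
lip edge (np.float64(63.82723312805081), np.float64(47.292222556498494))
side x (np.float64(-26.327038218944747), np.float64(44.023190952584386)) (np.float64(-26.80959576323184), np.float64(43.07806559051123))
tab (np.float64(63.2420868810224), np.float64(24.63894505032981)) (np.float64(-26.8113408637381), np.float64(10.242561909800779))
tab centre [ 0.5676 -0.3065  0.099 ]
front centre [ 0.6116 -0.3275  0.04  ] -> grip [ 0.5675 -0.305 ]
front centre [ 0.6116 -0.3275  0.04  ] -> grip [ 0.5668 -0.3066]
front centre [ 0.6116 -0.3275  0.04  ] -> grip [ 0.5683 -0.3035]
```

```bash
python3 -m inch '.0031 .0009 .025 0 0 -.005 .4;.0031 .0008 .025 0 0 -.005 .4;0 0 .025 0 0 0 .4;0 0 .025 0 0 0 .4;0 0 .02 0 0 0 .4;0 0 0 0 0 0 .4;0 0 0 0 0 0 .4'
python3 - <<'E'
from plant import *
from h import *
import json
ci=camera_info("wrist");s=state();im=grab_frame("wrist")
cv2.imwrite("pics/wrist4.png",im)
g=s["tool_pos"];print(g,np.degrees(yaw(s)))
a=np.radians(-26.3);ex=np.array([np.cos(a),np.sin(a),0]);ey=np.array([-np.sin(a),np.cos(a),0])
c=np.array([.5676,-.3062,.099])
for x in(-1,1):
  for y in (-1,1): print(proj(ci,c+x*.005*ex+y*.012*ey))
E
```

```text
time: 3.8
tool_pos: [0.5667, -0.3061, 0.1284]
tool_rot: [-0.001, 0.974, -0.228, -0.001]
contact_force: [0.2, 0.3, 0.9]
gripper_width: 0.599
[ 0.56666158 -0.30614005  0.12835924] -26.325420451864474
[268.11387419 261.54923131]
[267.87957956 225.65118522]
[284.11217496 261.58766702]
[284.51562251 225.68542777]
```

View pics/wrist4.png

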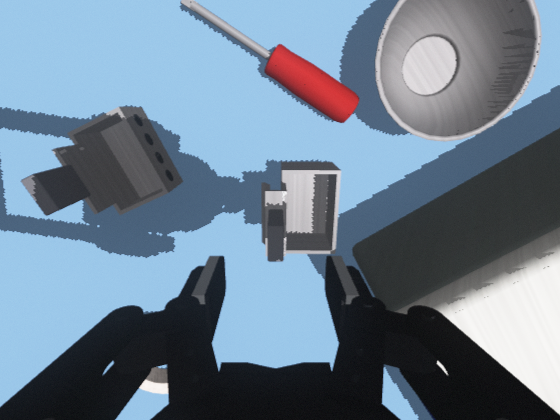

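```bash
python3 -m inch '0 0 .025 0 0 0 .4;0 0 .02 0 0 0 .4;0 0 .011 0 0 0 .4;0 0 .0 0 0 0 .5;0 0 0 0 0 0 .8;0 0 0 0 0 0 .95;0 0 0 0 0 0 1;0 0 0 0 0 0 1;0 0 0 0 0 0 1;0 0 0 0 0 0 1'
python3 - <<'E'
from plant import *
import cv2
s=state();print(s["tool_pos"],s["contact_force"],s["ft_torque"],s["gripper_width"])
cv2.imwrite("pics/wrist5.png",grab_frame("wrist"))
E
```

```text
time: 4.68
tool_pos: [0.5672, -0.309, 0.0753]
tool_rot: [0.0, 0.973, -0.229, 0.001]
contact_force: [-1.6, 0.9, 4.7]
gripper_width: 0.1
[ 0.56723244 -0.30897441  0.0752565 ] [-1.6353274   0.87881991  4.66026208] [ 0.10574854  0.20789577 -0.01909635] 0.09974860096723966
```

View pics/wrist5.png

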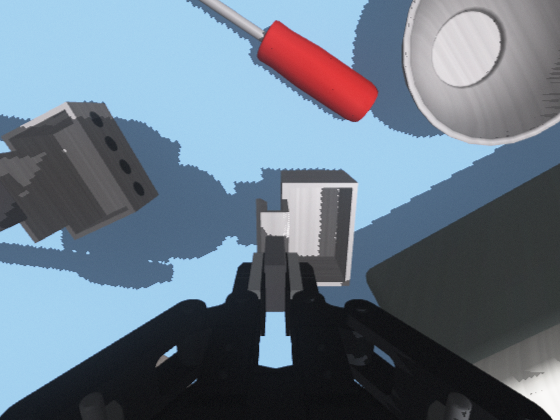

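```bash
python3 -m inch '0 0 0 0 0 0 1'
python3 - <<'E'
from plant import *
from h import *
s=state();print(s["tool_pos"],s["contact_force"],s["ft_torque"],s["gripper_width"],q2R(s["tool_rot"]).T, s["joint_vel"])
E
```

```text
time: 4.82
tool_pos: [0.5672, -0.309, 0.0752]
tool_rot: [0.0, 0.973, -0.229, 0.001]
contact_force: [-1.8, 1.1, 6.5]
gripper_width: 0.103
[ 0.56723886 -0.30897592  0.07523112] [-1.78019538  1.10233812  6.5227105 ] [ 0.09604618  0.20535983 -0.02926655] 0.10342718166982619 [[ 8.94994646e-01 -4.46073098e-01  1.83696219e-03]
 [-4.46074306e-01 -8.94995883e-01  2.87610827e-04]
 [ 1.51577814e-03 -1.07683178e-03 -9.99998271e-01]] [-0.00227352 -0.00043744 -0.0001645  -0.00013349  0.00021553  0.00045375]
```

```bash
python3 -m inch '0 0 -.005 0 0 0 1;0 0 -.015 0 0 0 1;0 0 -.03 0 0 0 1;0 0 -.035 0 0 0 1;0 0 -.035 0 0 0 1;0 0 -.025 0 0 0 1;0 0 0 0 0 0 1;0 0 0 0 0 0 1'
python3 - <<'E'
from plant import *
from h import *
import json
np.set_printoptions(precision=4,suppress=True)
s=state();print(s["tool_pos"],s["contact_force"],s["ft_torque"],s["gripper_width"],np.degrees(yaw(s)))
cv2.imwrite("pics/wrist6.png",grab_frame("wrist"))
W={k:np.array(v) for k,v in json.load(open("w2.json")).items()}
e=[(60,135.0),(90,135.9),(110,136.1),(130,136.5),(135,136.6),(158,137.7),(170,137.9),(190,138.2),(210,138.5),(230,138.9)]
p=np.array([plane(W,u,v,.08) for v,u in e]);d=np.polyfit(p[:,1],p[:,0],1);print(d,np.degrees(np.arctan(-d[0])),(p[:,0]-np.polyval(d,p[:,1]))*1e3)
print("inner edge x at y=.16",np.polyval(d,.1605))
E
```

```text
time: 5.48
tool_pos: [0.5674, -0.3091, 0.2215]
tool_rot: [0.001, 0.973, -0.229, 0.002]
contact_force: [-0.2, 0.4, -2.6]
gripper_width: 0.098
[ 0.5674 -0.3091  0.2215] [-0.1719  0.359  -2.6275] [0.0143 0.0643 0.027 ] 0.09795183341320537 -26.49178940683921
[-0.157   0.4932] 8.92147888933051 [-0.0473  0.1329 -0.1227 -0.1939 -0.2121  0.3412  0.262   0.0912 -0.0867
 -0.1647]
inner edge x at y=.16 0.46802395563830823
```

View pics/wrist6.png

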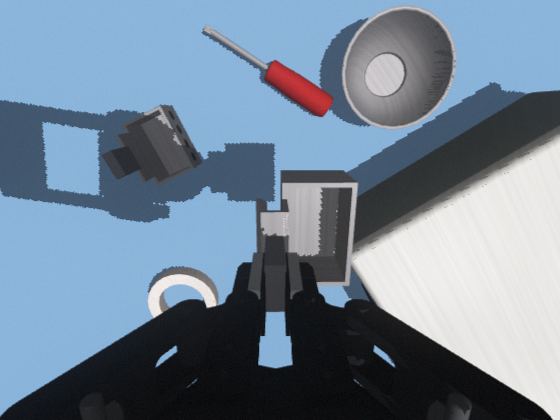

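Run:
```python
import cv2
im=cv2.imread("pics/wrist6.png")
cv2.imwrite("pics/wrist6c.png",cv2.resize(im[150:330,220:380],None,fx=3.3,fy=3.3,interpolation=cv2.INTER_CUBIC))
```

```text
(no output)
```

View pics/wrist6c.png

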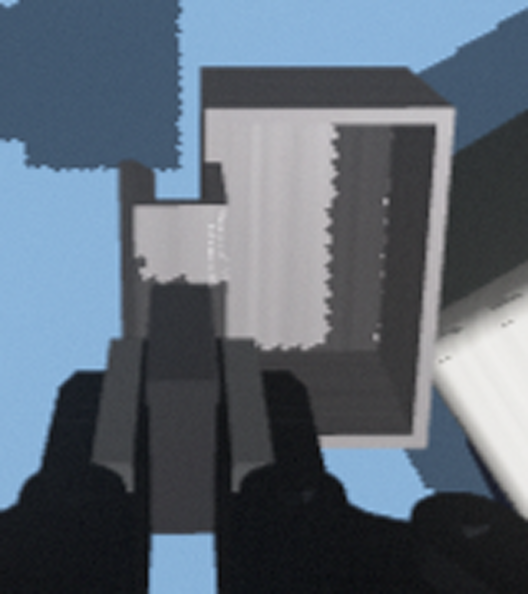

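Run:
```python
from plant import *
from h import *
np.set_printoptions(precision=4,suppress=True)
s=state();ci=camera_info("wrist");Rt=q2R(s["tool_rot"]);z=s["tool_pos"][2]
def P(u,v,dz): return Rt.T@(plane(ci,220+(u-1)/3.3,150+(v-1)/3.3,z+dz)-s["tool_pos"])
for dz in (-.0352,): 
  a=P(455,108,dz);b=P(428,447,dz);print(a,b,(a+b)/2,np.linalg.norm(a-b), P(203,108,dz))
t1=P(150,380,.0238);t2=P(217,380,.0238);print("tab top far edge",t1,t2, "near",P(150,532,.0238),P(217,532,.0238))
print("bridge edge",P(133,204,-.0102),P(227,202,-.0102))
print(s["tool_pos"],ci["origin"],Rt.T@(ci["origin"]-s["tool_pos"]))
```

```text
[ 0.0492 -0.0376  0.0352] [0.0496 0.0321 0.0352] [ 0.0494 -0.0028  0.0352] 0.06969527693611993 [ 0.0038 -0.0376  0.0352]
tab top far edge [-0.0041 -0.0146 -0.0238] [ 0.0047 -0.0146 -0.0238] near [-0.0043  0.0089 -0.0238] [ 0.005   0.0089 -0.0238]
bridge edge [-0.0077 -0.0277  0.0102] [ 0.0073 -0.028   0.0102]
[ 0.5663 -0.3083  0.2185] [ 0.6015 -0.238   0.3614] [ 0.0001 -0.0786 -0.1429]
```

Run:
```python
from plant import *
from h import *
s=state();print(s["tool_pos"],s["time"])
for N in (15,16): print(N,arc(s["tool_pos"],yaw(s),[.468,.158,.21],np.radians(8.95),N))
```

```text
[ 0.56633744 -0.30831831  0.21850997] 5.5333
15 (array([-0.01201995, -0.02996033]), np.float64(0.000567331632464968), np.float64(-0.041238533575783616))
16 (array([-0.0112326 , -0.02810255]), np.float64(0.0005318734054359075), np.float64(-0.03866112522729714))
```

```bash
python3 -m inch '-.006 -.015 0 0 0 -.02 1;-.012 -.03 0 0 0 -.042 1;-.012 -.03 0 0 0 -.042 1;-.012 -.03 0 0 0 -.042 1;-.012 -.03 0 0 0 -.042 1;-.012 -.03 0 0 0 -.042 1;-.012 -.03 0 0 0 -.042 1;-.012 -.03 0 0 0 -.042 1;-.012 -.03 0 0 0 -.042 1;-.012 -.03 0 0 0 -.042 1'; python3 -m inch '-.012 -.03 0 0 0 -.042 1;-.012 -.03 0 0 0 -.042 1;-.012 -.03 0 0 0 -.042 1;-.012 -.03 0 0 0 -.042 1;-.012 -.03 0 0 0 -.042 1;-.006 -.015 0 0 0 -.02 1;0 0 0 0 0 0 1;0 0 0 0 0 0 1;0 0 0 0 0 0 1'
python3 - <<'E'
from plant import *
from h import *
np.set_printoptions(precision=4,suppress=True)
s=state();print(s["tool_pos"],s["contact_force"],s["ft_torque"],np.degrees(yaw(s)),q2R(s["tool_rot"]).T)
print(arc(s["tool_pos"],yaw(s),[.468,.158,.21],np.radians(8.95),1))
cv2.imwrite("pics/wrist7.png",grab_frame("wrist"));cv2.imwrite("pics/scene7.png",grab_frame("scene"))
E
```

```text
time: 6.37
tool_pos: [0.5351, -0.0025, 0.2155]
tool_rot: [-0.001, 1.0, -0.031, -0.003]
contact_force: [1.2, 0.6, -1.7]
gripper_width: 0.102
time: 7.12
tool_pos: [0.4656, 0.1572, 0.217]
tool_rot: [0.0, 0.997, 0.083, -0.001]
contact_force: [0.3, -0.2, -2.2]
gripper_width: 0.105
[0.4656 0.1572 0.217 ] [ 0.2879 -0.2178 -2.1865] [-0.0363 -0.03    0.0238] 9.489069553470916 [[ 0.9863  0.1649 -0.0028]
 [ 0.1649 -0.9863  0.0004]
 [-0.0027 -0.0009 -1.    ]]
(array([ 0.0025, -0.0004]), np.float64(0.007002883033312174), np.float64(0.009408538605323119))
```

View pics/wrist7.png

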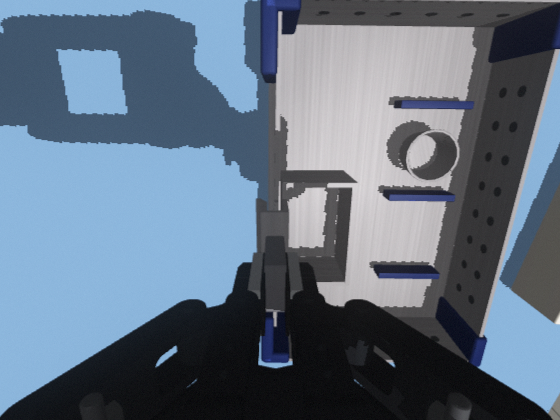

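View pics/scene7.png

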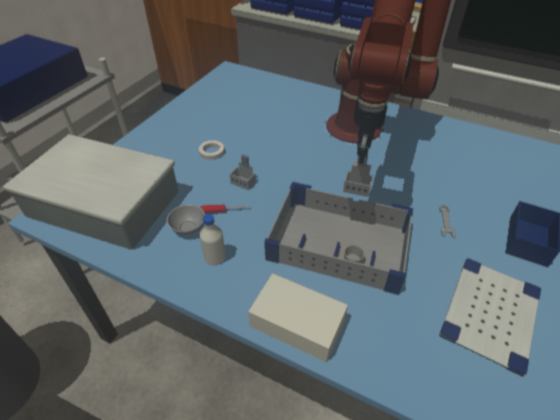

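Run:
```python
import cv2
im=cv2.imread("pics/wrist7.png")
cv2.imwrite("pics/wrist7c.png",cv2.resize(im[60:220,230:330],None,fx=5,fy=3.7,interpolation=cv2.INTER_NEAREST))
for r in (85,95,105,112,120,130,140,150,160): print(r,[int(x) for x in im[r,258:292].astype(int).sum(1)//3])
```

```text
85 [90, 90, 92, 90, 91, 89, 91, 90, 92, 91, 92, 90, 89, 90, 91, 89, 92, 104, 164, 190, 191, 192, 187, 183, 180, 181, 182, 187, 183, 183, 187, 184, 188, 188]
95 [89, 89, 89, 90, 90, 92, 92, 87, 91, 92, 90, 88, 91, 91, 91, 89, 88, 113, 168, 189, 191, 189, 188, 184, 183, 183, 185, 188, 184, 186, 186, 187, 192, 191]
105 [90, 88, 90, 91, 89, 89, 89, 91, 91, 93, 89, 90, 92, 90, 88, 90, 87, 112, 167, 190, 190, 189, 189, 187, 186, 186, 185, 191, 187, 185, 188, 191, 193, 193]
112 [87, 91, 87, 90, 90, 91, 89, 91, 91, 91, 89, 88, 89, 89, 88, 88, 90, 140, 181, 190, 192, 190, 190, 190, 186, 189, 190, 190, 187, 187, 191, 193, 195, 193]
120 [88, 90, 90, 88, 90, 88, 89, 88, 87, 89, 91, 88, 90, 90, 88, 89, 87, 140, 181, 192, 192, 176, 126, 90, 86, 89, 89, 159, 189, 187, 191, 195, 197, 194]
130 [91, 90, 90, 89, 89, 91, 91, 89, 88, 88, 88, 88, 89, 88, 86, 85, 80, 99, 114, 112, 167, 168, 116, 86, 87, 88, 88, 83, 87, 88, 166, 196, 198, 195]
140 [91, 88, 87, 87, 90, 91, 88, 90, 90, 88, 89, 87, 90, 89, 88, 88, 87, 87, 87, 86, 85, 86, 88, 87, 86, 86, 86, 86, 152, 186, 194, 199, 198, 197]
150 [89, 89, 87, 89, 89, 89, 91, 89, 89, 88, 88, 89, 89, 89, 87, 88, 86, 86, 84, 86, 87, 87, 88, 86, 84, 85, 87, 85, 87, 162, 198, 198, 198, 195]
160 [90, 88, 90, 92, 89, 90, 88, 92, 87, 88, 88, 85, 91, 90, 88, 90, 80, 82, 86, 86, 84, 87, 86, 86, 84, 86, 86, 84, 158, 195, 200, 199, 198, 199]
```

View pics/wrist7c.png

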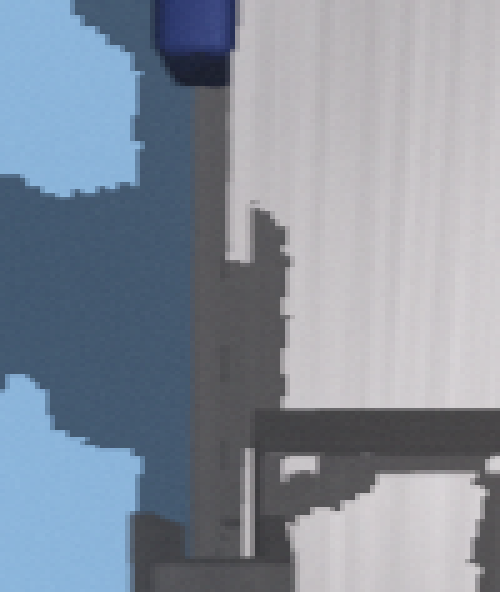

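Run:
```python
import cv2
im=cv2.imread("pics/wrist7.png").astype(int)
for r in (90,110,125,145,165,190,195): print(r,265,[(int(p[0]-p[2]),int(p.sum()//3)) for p in im[r,262:284]])
from h import *
import json
from plant import *
s=state();ci=camera_info("wrist");Rt=q2R(s["tool_rot"])
np.set_printoptions(precision=4,suppress=True)
for v,u in ((90,275.2),(110,275.2),(90,268),(110,268)):
  p=plane(ci,u,v,.08);print(p,Rt.T@(p-s["tool_pos"]))
# predicted rim inner/outer edges
for y in (.19,.2,.21,.22):
  xi=-.157*y+.4932; print(proj(ci,[[xi,y,.08],[xi-.004,y,.08],[xi-.004,y,0.0]]).round(1).tolist())
```

```text
90 265 [(43, 91), (44, 91), (43, 90), (44, 93), (44, 89), (42, 91), (25, 92), (8, 91), (4, 90), (4, 89), (4, 88), (4, 90), (3, 90), (2, 118), (1, 170), (2, 190), (1, 190), (0, 191), (2, 188), (1, 181), (3, 182), (0, 183)]
110 265 [(43, 91), (43, 92), (42, 91), (42, 89), (42, 90), (43, 92), (24, 88), (6, 90), (3, 88), (3, 87), (2, 87), (3, 89), (2, 87), (1, 141), (1, 180), (1, 191), (0, 190), (-1, 192), (0, 190), (1, 188), (0, 186), (1, 185)]
125 265 [(44, 89), (42, 89), (43, 89), (42, 89), (42, 88), (42, 89), (23, 89), (5, 90), (2, 91), (1, 87), (2, 89), (3, 88), (2, 87), (0, 134), (1, 179), (-1, 192), (-1, 194), (-2, 180), (0, 127), (1, 87), (2, 87), (4, 87)]
145 265 [(43, 87), (42, 91), (43, 91), (42, 90), (42, 88), (42, 90), (18, 88), (3, 85), (4, 88), (3, 90), (1, 87), (2, 87), (4, 87), (3, 87), (3, 88), (2, 87), (1, 86), (1, 87), (1, 89), (3, 88), (2, 86), (0, 85)]
165 265 [(41, 89), (42, 92), (42, 88), (42, 91), (42, 92), (43, 89), (19, 87), (3, 87), (3, 90), (3, 89), (4, 86), (2, 87), (3, 85), (3, 87), (2, 86), (3, 86), (4, 86), (2, 87), (2, 87), (3, 87), (1, 86), (1, 88)]
190 265 [(43, 90), (43, 88), (43, 90), (42, 91), (42, 92), (35, 88), (16, 87), (4, 85), (3, 87), (2, 87), (2, 86), (1, 85), (4, 86), (3, 85), (1, 83), (1, 82), (0, 121), (-1, 179), (0, 135), (3, 64), (4, 77), (2, 82)]
195 265 [(44, 91), (45, 89), (42, 89), (42, 91), (44, 91), (37, 90), (17, 85), (4, 85), (4, 87), (4, 86), (4, 86), (2, 86), (3, 83), (3, 85), (4, 82), (2, 84), (2, 120), (-1, 178), (-1, 133), (2, 61), (2, 78), (1, 87)]
[0.4509 0.2502 0.08  ] [ 0.0003 -0.0947  0.1378]
[0.4536 0.2342 0.08  ] [ 0.0003 -0.0784  0.1378]
[0.4448 0.2492 0.08  ] [-0.0059 -0.0947  0.1378]
[0.4474 0.2331 0.08  ] [-0.006  -0.0784  0.1378]
[[277.8, 161.8], [273.5, 161.1], [273.9, 150.1]]
[[277.9, 150.6], [273.6, 149.9], [274.0, 141.3]]
[[278.1, 139.2], [273.7, 138.5], [274.1, 132.2]]
[[278.2, 127.6], [273.8, 126.8], [274.1, 123.1]]
```

Run:
```python
import cv2
t=cv2.imread("pics/scene0.png")
cv2.imwrite("pics/notchs.png",cv2.resize(t[185:220,330:385],None,fx=14,fy=14,interpolation=cv2.INTER_NEAREST))
```

```text
(no output)
```

View pics/notchs.png

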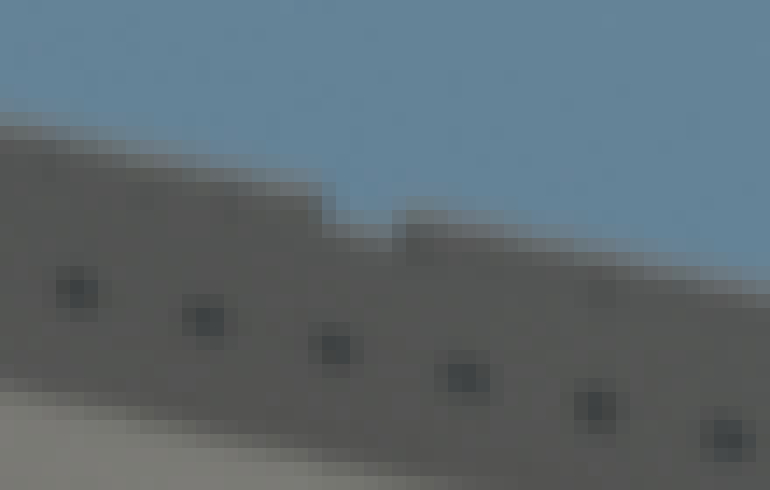

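Run:
```python
from plant import *
from h import *
np.set_printoptions(precision=4,suppress=True)
S=camera_info("scene");T=camera_info("top");s=state();W=camera_info("wrist")
n=plane(S,355.4,198.5,.08);print("notch scene",n, "w",plane(S,352.5,198,.08)-plane(S,358.2,199,.08))
# rim line in scene crop1 : far left (0,125)->px; right (770,275)
for u,v in ((0,118),(300,178),(420,208),(765,280)): print(plane(S,330+u/14-.5,185+v/14-.5,.08))
# scene7/top7 tab check not possible; tcp
print(s["tool_pos"],np.degrees(yaw(s)))
```

```text
notch scene [0.4624 0.1612 0.08  ] w [ 0.0036 -0.0163  0.    ]
[0.4746 0.0847 0.08  ]
[0.4632 0.1476 0.08  ]
[0.4604 0.173  0.08  ]
[0.4485 0.2435 0.08  ]
[0.4663 0.1568 0.2178] 9.416086930700715
```

```bash
python3 -m inch '-.0005 -.0012 .01 0 0 .004 1;-.0005 -.0012 .015 0 0 .004 1;0 0 .015 0 0 0 1;0 0 .01 0 0 0 1;0 0 0 0 0 0 1;0 0 0 0 0 0 1'
python3 - <<'E'
from plant import *
from h import *
np.set_printoptions(precision=4,suppress=True)
s=state();ci=camera_info("wrist");im=grab_frame("wrist");print(s["tool_pos"],s["contact_force"],np.degrees(yaw(s)))
cv2.imwrite("pics/wrist8.png",im)
cv2.imwrite("pics/wrist8c.png",cv2.resize(im[30:270,220:360],None,fx=2.5*2,fy=2.5,interpolation=cv2.INTER_NEAREST))
Rt=q2R(s["tool_rot"])
i=im.astype(int)
for r in (70,90,110,130,150):
    br=i[r,240:300,0]-i[r,240:300,2]; e=[240+k for k in range(59) if (br[k]-22)*(br[k+1]-22)<0]
    print(r,e,[ (Rt.T@(plane(ci,u+.5,r,.08)-s["tool_pos"]))[:2] for u in e])
E
```

```text
time: 7.72
tool_pos: [0.4646, 0.1593, 0.1677]
tool_rot: [0.0, 0.997, 0.078, -0.001]
contact_force: [0.4, 0.2, -2.0]
gripper_width: 0.105
[0.4646 0.1593 0.1677] [ 0.4489  0.1651 -1.9762] 8.984074564633353
70 [274] [array([-0.0003, -0.1047])]
90 [266] [array([-0.0059, -0.0919])]
110 [266] [array([-0.006 , -0.0785])]
130 [266] [array([-0.0061, -0.0646])]
150 [266] [array([-0.0062, -0.0501])]
```

View pics/wrist8.png

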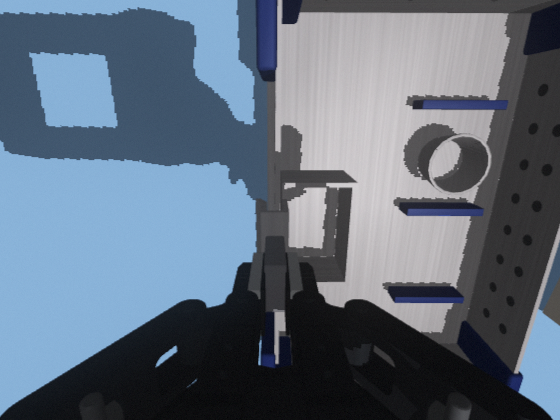

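```bash
python3 -m inch '-.0005 0 .01 0 0 0 1;-.0005 0 .01 0 0 0 1;0 0 .01 0 0 0 1;0 0 .009 0 0 0 1;0 0 .007 0 0 0 1;0 0 0 0 0 0 1;0 0 0 0 0 0 1;0 0 0 0 0 0 1'
python3 - <<'E'
from plant import *
from h import *
np.set_printoptions(precision=4,suppress=True)
s=state();ci=camera_info("wrist");im=grab_frame("wrist");print(s["tool_pos"],s["contact_force"],np.degrees(yaw(s)),s["ft_torque"])
cv2.imwrite("pics/wrist9.png",im)
cv2.imwrite("pics/scene9.png",cv2.resize(grab_frame("scene")[150:250,310:430],None,fx=5,fy=5,interpolation=cv2.INTER_CUBIC))
Rt=q2R(s["tool_rot"])
i=im.astype(int)
for r in (90,110,130,150):
    br=i[r,240:300,0]-i[r,240:300,2]; e=[240+k for k in range(59) if (br[k]-22)*(br[k+1]-22)<0]
    print(r,e,[ (Rt.T@(plane(ci,u+.5,r,.08)-s["tool_pos"]))[:2] for u in e])
E
```

```text
time: 8.43
tool_pos: [0.4641, 0.1596, 0.1227]
tool_rot: [0.0, 0.997, 0.079, 0.0]
contact_force: [2.7, 1.3, -3.1]
gripper_width: 0.099
[0.4641 0.1596 0.1227] [ 2.6751  1.2606 -3.0891] 9.03250337421554 [ 0.0295 -0.5045 -0.0916]
90 [265] [array([-0.0053, -0.0893])]
110 [265] [array([-0.0053, -0.0785])]
130 [265] [array([-0.0054, -0.0673])]
150 [265] [array([-0.0055, -0.0557])]
```

View pics/wrist9.png

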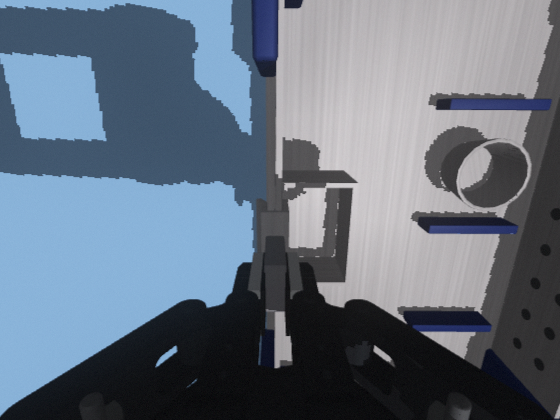

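View pics/scene9.png

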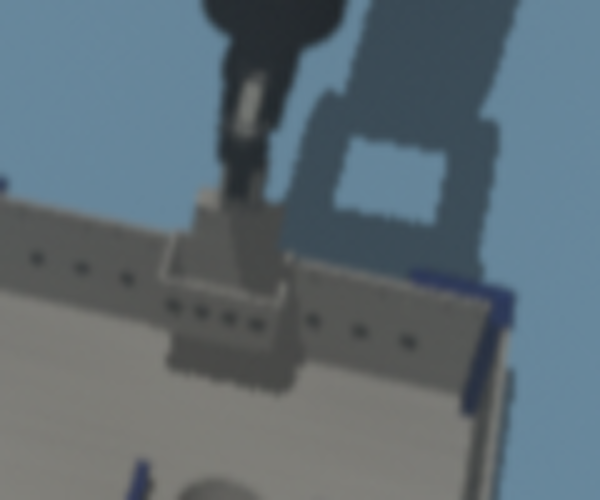

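```bash
python3 -m inch '0 0 0 0 0 0 1;0 0 0 0 0 0 1'
python3 - <<'E'
from plant import *
from h import *
np.set_printoptions(precision=4,suppress=True)
s=state();print(s["tool_pos"],s["contact_force"],np.degrees(yaw(s)),s["ft_torque"])
E
```

```text
time: 8.7
tool_pos: [0.4641, 0.1596, 0.123]
tool_rot: [0.0, 0.997, 0.079, 0.0]
contact_force: [3.0, 1.2, -2.1]
gripper_width: 0.102
[0.4641 0.1596 0.123 ] [ 2.9599  1.1658 -2.087 ] 9.031669978052054 [-0.0372 -0.4869 -0.0922]
```

Run:
```python
from plant import *
import cv2,numpy as np
t=grab_frame("top");cv2.imwrite("pics/top9.png",t)
w=cv2.imread("pics/wrist9.png")
a=cv2.resize(w[60:300,225:365],None,fx=2.5,fy=2.5,interpolation=cv2.INTER_NEAREST)
b=cv2.resize(t[220:290,180:250],None,fx=6,fy=6,interpolation=cv2.INTER_NEAREST)
o=np.zeros((600,800,3),np.uint8);o[:a.shape[0],:a.shape[1]]=a;o[:420,370:790]=b
cv2.imwrite("pics/crop9.png",o)
```

```text
(no output)
```

View pics/crop9.png

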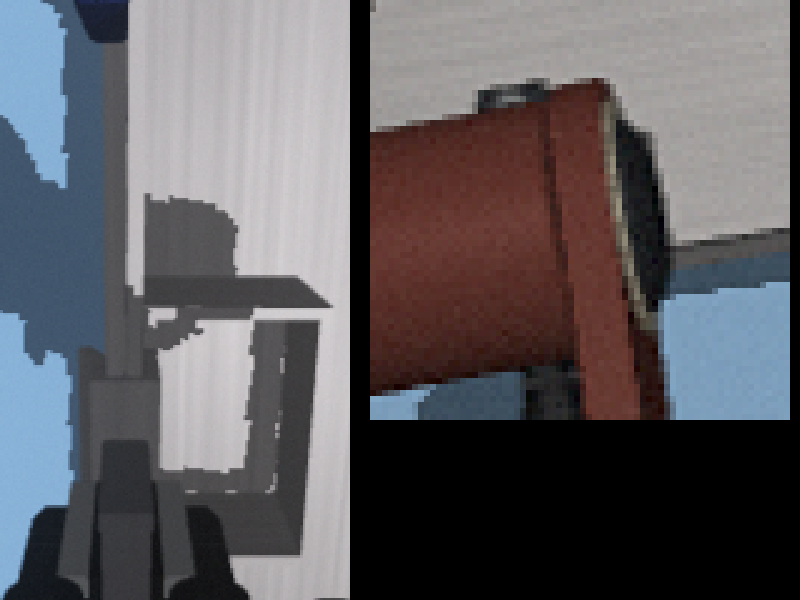

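```bash
python3 -m inch '.0008 0 0 0 0 0 1;.0007 0 0 0 0 0 1;0 0 0 0 0 0 1;0 0 0 0 0 0 1'
python3 - <<'E'
from plant import *
from h import *
np.set_printoptions(precision=4,suppress=True)
s=state();print(s["tool_pos"],s["contact_force"],np.degrees(yaw(s)),s["ft_torque"])
E
```

```text
time: 9.08
tool_pos: [0.4651, 0.1598, 0.1225]
tool_rot: [0.0, 0.997, 0.079, -0.001]
contact_force: [-0.4, 0.3, -2.0]
gripper_width: 0.104
[0.4651 0.1598 0.1225] [-0.3891  0.2587 -2.0076] 9.036888048537259 [-0.0182  0.0513 -0.0282]
```

```bash
python3 -m inch '0 0 .0008 0 0 0 1;0 0 .0008 0 0 0 1;0 0 .0008 0 0 0 1;0 0 .0008 0 0 0 1;0 0 .0008 0 0 0 1;0 0 0 0 0 0 1'; python3 -m inch '0 0 .0008 0 0 0 1;0 0 .0008 0 0 0 1;0 0 .0008 0 0 0 1;0 0 0 0 0 0 1'
python3 - <<'E'
from plant import *
from h import *
np.set_printoptions(precision=4,suppress=True)
s=state();print(s["tool_pos"],s["contact_force"],np.degrees(yaw(s)),s["ft_torque"])
im=grab_frame("wrist");cv2.imwrite("pics/wrist10.png",im)
cv2.imwrite("pics/crop10.png",cv2.resize(im[150:300,225:345],None,fx=4,fy=4,interpolation=cv2.INTER_NEAREST))
E
```

```text
time: 9.58
tool_pos: [0.4653, 0.1598, 0.1184]
tool_rot: [0.0, 0.997, 0.079, -0.0]
contact_force: [0.5, -0.2, -1.6]
gripper_width: 0.106
time: 9.92
tool_pos: [0.4653, 0.1598, 0.1161]
tool_rot: [0.0, 0.997, 0.079, -0.0]
contact_force: [0.4, -0.2, -3.0]
gripper_width: 0.102
[0.4653 0.1598 0.1161] [ 0.4118 -0.1967 -3.0086] 9.030240988075077 [-0.0093  0.0428  0.0016]
```

View pics/crop10.png

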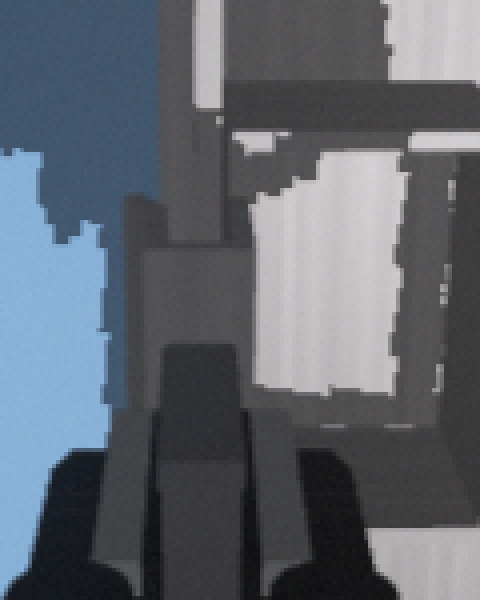

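```bash
python3 -m inch '0 0 .0008 0 0 0 1;0 0 .0008 0 0 0 1;0 0 .0008 0 0 0 1;0 0 .0008 0 0 0 1;0 0 0 0 0 0 1'; python3 -m inch '0 0 .0008 0 0 0 1;0 0 .0008 0 0 0 1;0 0 .0008 0 0 0 1;0 0 0 0 0 0 1'
python3 - <<'E'
from plant import *
from h import *
np.set_printoptions(precision=4,suppress=True)
s=state();print(s["tool_pos"],s["contact_force"],np.degrees(yaw(s)),s["ft_torque"])
E
```

```text
time: 10.38
tool_pos: [0.4653, 0.1598, 0.1128]
tool_rot: [0.0, 0.997, 0.079, -0.0]
contact_force: [0.0, -0.1, -2.5]
gripper_width: 0.107
time: 10.72
tool_pos: [0.4653, 0.1598, 0.1104]
tool_rot: [0.0, 0.997, 0.079, -0.0]
contact_force: [0.9, -0.5, -2.2]
gripper_width: 0.102
[0.4653 0.1598 0.1104] [ 0.9312 -0.539  -2.2064] 9.02659418839279 [-0.0137  0.078   0.0113]
```

```bash
python3 -m inch '0 0 .0008 0 0 0 1;0 0 .0008 0 0 0 1;0 0 .0008 0 0 0 1;0 0 .0008 0 0 0 1;0 0 0 0 0 0 1'; python3 -m inch '0 0 .0008 0 0 0 1;0 0 .0008 0 0 0 1;0 0 .0008 0 0 0 1;0 0 0 0 0 0 1'
python3 - <<'E'
from plant import *
from h import *
np.set_printoptions(precision=4,suppress=True)
s=state();print(s["tool_pos"],s["contact_force"],np.degrees(yaw(s)),s["ft_torque"])
im=grab_frame("wrist");cv2.imwrite("pics/wrist11.png",im)
a=cv2.resize(im[150:300,225:345],None,fx=3.3,fy=4,interpolation=cv2.INTER_NEAREST)
sc=grab_frame("scene");b=cv2.resize(sc[160:230,320:400],None,fx=5,fy=5,interpolation=cv2.INTER_CUBIC)
o=np.zeros((600,800,3),np.uint8);o[:600,:396]=a;o[:350,400:800]=b
cv2.imwrite("pics/crop11.png",o)
E
```

```text
time: 11.13
tool_pos: [0.4653, 0.1598, 0.1072]
tool_rot: [0.0, 0.997, 0.079, -0.0]
contact_force: [-0.2, 0.4, -2.3]
gripper_width: 0.103
time: 11.47
tool_pos: [0.4654, 0.1598, 0.1049]
tool_rot: [0.0, 0.997, 0.079, -0.0]
contact_force: [0.4, 0.8, -1.7]
gripper_width: 0.106
[0.4654 0.1598 0.1049] [ 0.3693  0.7647 -1.6525] 9.03124899554395 [ 0.0266  0.065  -0.0587]
```

View pics/crop11.png

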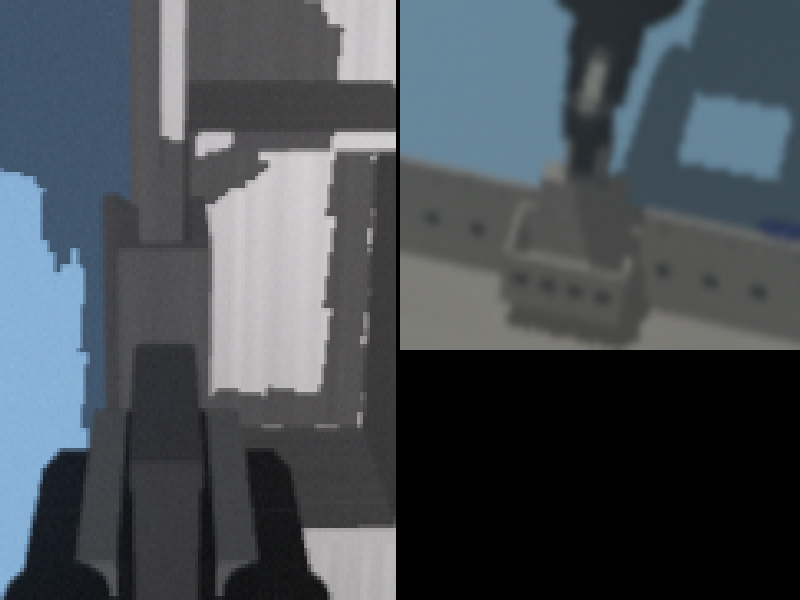

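```bash
python3 -m inch '0 0 .0008 0 0 0 1;0 0 .0008 0 0 0 1;0 0 .0008 0 0 0 1;0 0 .0008 0 0 0 1;0 0 0 0 0 0 1'; python3 -m inch '0 0 .0008 0 0 0 1;0 0 .0008 0 0 0 1;0 0 .0008 0 0 0 1;0 0 0 0 0 0 1'
python3 - <<'E'
from plant import *
from h import *
np.set_printoptions(precision=4,suppress=True)
s=state();print(s["tool_pos"],s["contact_force"],np.degrees(yaw(s)),s["ft_torque"])
E
```

```text
time: 11.98
tool_pos: [0.4653, 0.1598, 0.1016]
tool_rot: [0.0, 0.997, 0.079, -0.0]
contact_force: [-0.9, 0.2, -2.2]
gripper_width: 0.105
time: 12.32
tool_pos: [0.4653, 0.1598, 0.0993]
tool_rot: [0.0, 0.997, 0.079, -0.0]
contact_force: [-0.8, 1.0, -2.1]
gripper_width: 0.102
[0.4653 0.1598 0.0993] [-0.8377  0.9675 -2.0645] 9.030415297448645 [0.0053 0.0627 0.0209]
```

```bash
python3 -m inch '0 0 .0008 0 0 0 1;0 0 .0008 0 0 0 1;0 0 0 0 0 0 1;0 0 0 0 0 0 1'
python3 - <<'E'
from plant import *
from h import *
np.set_printoptions(precision=4,suppress=True)
s=state();print(s["tool_pos"],s["contact_force"],np.degrees(yaw(s)),s["ft_torque"])
E
```

```text
time: 12.65
tool_pos: [0.4654, 0.1598, 0.0978]
tool_rot: [-0.0, 0.997, 0.079, -0.0]
contact_force: [1.0, 0.4, -2.5]
gripper_width: 0.105
[0.4654 0.1598 0.0978] [ 1.0497  0.4053 -2.5078] 9.029209748418795 [0.0078 0.1132 0.0416]
```

```bash
python3 -m inch '0 0 .0008 0 0 0 1;0 0 .0008 0 0 0 1;0 0 0 0 0 0 1;0 0 0 0 0 0 1'
python3 - <<'E'
from plant import *
from h import *
np.set_printoptions(precision=4,suppress=True)
s=state();print(s["tool_pos"],s["contact_force"],np.degrees(yaw(s)),s["ft_torque"])
E
```

```text
time: 12.98
tool_pos: [0.4654, 0.1598, 0.0962]
tool_rot: [0.0, 0.997, 0.079, -0.0]
contact_force: [0.4, 0.7, -2.5]
gripper_width: 0.101
[0.4654 0.1598 0.0962] [ 0.3747  0.7253 -2.4858] 9.031568233832893 [ 0.0202  0.0916 -0.0043]
```

```bash
python3 -m inch '0 0 .0008 0 0 0 1;0 0 .0008 0 0 0 1;0 0 0 0 0 0 1'; python3 -m inch '0 0 .0008 0 0 0 1;0 0 0 0 0 0 1;0 0 0 0 0 0 1'
python3 - <<'E'
from plant import *
from h import *
np.set_printoptions(precision=4,suppress=True)
s=state();print(s["tool_pos"],s["contact_force"],np.degrees(yaw(s)),s["ft_torque"])
E
```

```text
time: 13.23
tool_pos: [0.4654, 0.1598, 0.0945]
tool_rot: [0.0, 0.997, 0.079, -0.0]
contact_force: [-0.3, 0.1, -2.4]
gripper_width: 0.102
time: 13.48
tool_pos: [0.4654, 0.1598, 0.0938]
tool_rot: [0.0, 0.997, 0.079, -0.0]
contact_force: [0.2, 0.2, -1.4]
gripper_width: 0.107
[0.4654 0.1598 0.0938] [ 0.2192  0.1839 -1.369 ] 9.028586756802879 [-0.0311  0.0878  0.0089]
```

```bash
python3 -m inch '0 0 .0008 0 0 0 1;0 0 0 0 0 0 1;0 0 0 0 0 0 1'; python3 -m inch '0 0 .0008 0 0 0 1;0 0 0 0 0 0 1;0 0 0 0 0 0 1'
python3 - <<'E'
from plant import *
from h import *
np.set_printoptions(precision=4,suppress=True)
s=state();print(s["tool_pos"],s["contact_force"],np.degrees(yaw(s)),s["ft_torque"])
E
```

```text
time: 13.73
tool_pos: [0.4655, 0.1598, 0.0931]
tool_rot: [0.0, 0.997, 0.079, -0.0]
contact_force: [0.0, -0.1, -1.3]
gripper_width: 0.102
time: 13.98
tool_pos: [0.4656, 0.1599, 0.093]
tool_rot: [0.0, 0.997, 0.079, -0.0]
contact_force: [-3.0, -1.0, 4.7]
gripper_width: 0.104
[0.4656 0.1599 0.093 ] [-2.9821 -0.957   4.7472] 9.035016540200164 [-0.1543  0.6208 -0.0049]
```

```bash
python3 -m inch '0 0 -.001 0 0 0 1;0 0 0 0 0 0 1;0 0 0 0 0 0 1'
python3 - <<'E'
from plant import *
from h import *
np.set_printoptions(precision=4,suppress=True)
s=state();print(s["tool_pos"],s["contact_force"],np.degrees(yaw(s)),s["ft_torque"])
im=grab_frame("wrist");cv2.imwrite("pics/wrist12.png",im)
a=cv2.resize(im[150:300,225:345],None,fx=3.3,fy=4,interpolation=cv2.INTER_NEAREST)
sc=grab_frame("scene");b=cv2.resize(sc[160:230,320:400],None,fx=5,fy=5,interpolation=cv2.INTER_CUBIC)
o=np.zeros((600,800,3),np.uint8);o[:600,:396]=a;o[:350,400:800]=b
cv2.imwrite("pics/crop12.png",o)
E
```

```text
time: 14.23
tool_pos: [0.4656, 0.1599, 0.0931]
tool_rot: [-0.0, 0.997, 0.079, 0.0]
contact_force: [1.6, 0.1, -1.6]
gripper_width: 0.105
[0.4656 0.1599 0.0931] [ 1.6108  0.1021 -1.569 ] 9.026811346720415 [-0.0126 -0.0419 -0.0655]
```

View pics/crop12.png

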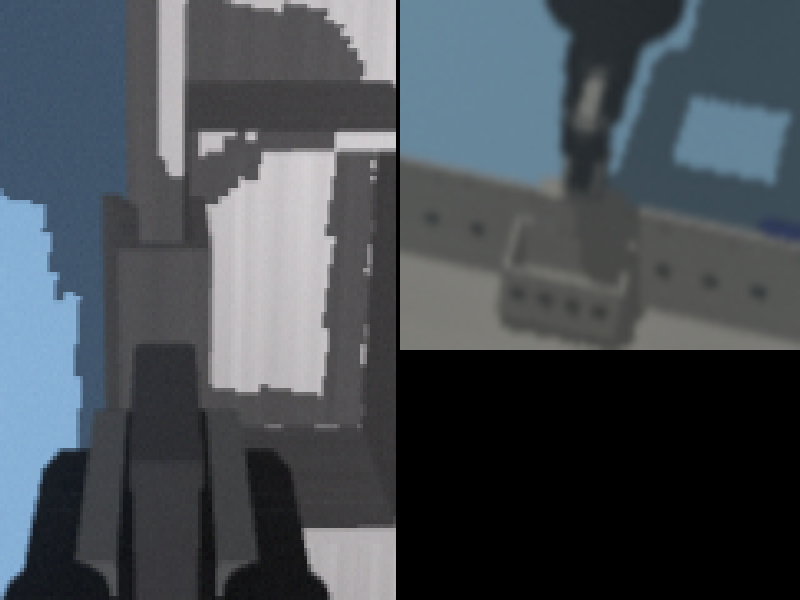

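```bash
python3 -m inch '0 0 0 0 0 0 .9;0 0 0 0 0 0 .85;0 0 0 0 0 0 .8;0 0 0 0 0 0 .75;0 0 0 0 0 0 .7;0 0 0 0 0 0 .65;0 0 0 0 0 0 .6;0 0 0 0 0 0 .6'
python3 - <<'E'
from plant import *
from h import *
np.set_printoptions(precision=4,suppress=True)
s=state();print(s["tool_pos"],s["contact_force"],np.degrees(yaw(s)),s["ft_torque"],s["gripper_width"])
im=grab_frame("wrist");cv2.imwrite("pics/wrist13.png",im)
a=cv2.resize(im[150:300,225:345],None,fx=3.3,fy=4,interpolation=cv2.INTER_NEAREST)
sc=grab_frame("scene");b=cv2.resize(sc[160:230,320:400],None,fx=5,fy=5,interpolation=cv2.INTER_CUBIC)
o=np.zeros((600,800,3),np.uint8);o[:600,:396]=a;o[:350,400:800]=b
cv2.imwrite("pics/crop13.png",o)
E
```

```text
time: 15.0
tool_pos: [0.4655, 0.1598, 0.0934]
tool_rot: [0.0, 0.997, 0.079, 0.0]
contact_force: [0.8, -0.2, 0.2]
gripper_width: 0.4
[0.4655 0.1598 0.0934] [ 0.8353 -0.2211  0.2474] 9.028482336294726 [0.0208 0.0278 0.0053] 0.4002956787620212
```

View pics/crop13.png

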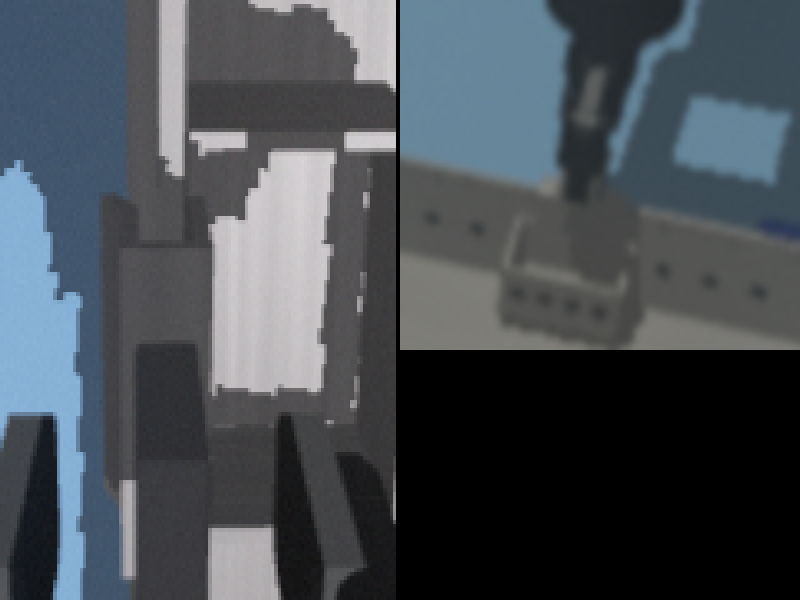

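```bash
python3 -m inch '0 0 -.005 0 0 0 .6;0 0 -.01 0 0 0 .6;0 0 -.015 0 0 0 .6;0 0 -.02 0 0 0 .6;0 0 -.025 0 0 0 .6;0 -.02 -.025 0 0 0 .6;0 -.03 -.02 0 0 0 .6;0 -.03 0 0 0 0 .6;0 0 0 0 0 0 .6;0 0 0 0 0 0 .6'
python3 - <<'E'
from plant import *
from h import *
np.set_printoptions(precision=4,suppress=True)
s=state();print(s["tool_pos"],s["contact_force"],s["gripper_width"])
im=grab_frame("wrist");cv2.imwrite("pics/wrist14.png",im)
cv2.imwrite("pics/top14.png",grab_frame("top"))
a=cv2.resize(im[120:300,200:340],None,fx=2.8,fy=2.8,interpolation=cv2.INTER_CUBIC)
sc=grab_frame("scene");b=cv2.resize(sc[160:230,320:400],None,fx=5,fy=5,interpolation=cv2.INTER_CUBIC)
o=np.zeros((600,800,3),np.uint8);o[:a.shape[0],:a.shape[1]]=a;o[:350,400:800]=b
cv2.imwrite("pics/crop14.png",o)
E
```

```text
time: 15.93
tool_pos: [0.453, 0.24, 0.2148]
tool_rot: [-0.0, 0.997, 0.08, 0.001]
contact_force: [-0.4, -1.4, 0.0]
gripper_width: 0.404
[0.453  0.24   0.2148] [-0.3935 -1.3687  0.0311] 0.40404609831250166
```

View pics/crop14.png

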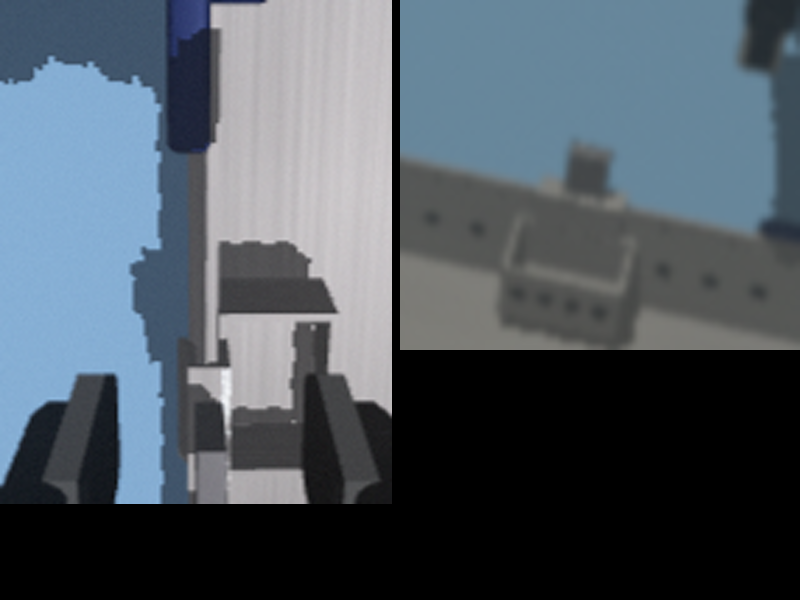

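View pics/wrist14.png

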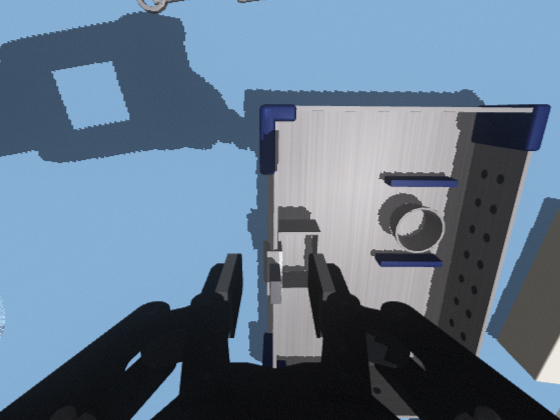

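View pics/top14.png

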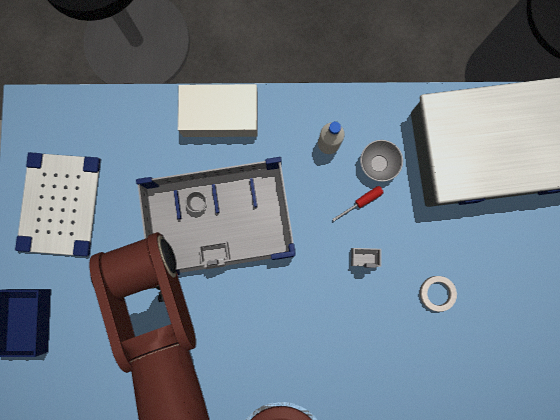

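Run:
```python
from plant import *
from h import *
S=camera_info("scene")
a=np.radians(9);ex=np.array([np.cos(a),np.sin(a),0]);ey=np.array([-np.sin(a),np.cos(a),0])
b=np.array([.4655,.1625,.08])
for lab,dz in(("home",0),("riding",.006)):
  for nm,p in (("tab top +x edge -y",[.005,-.012,.037]),("tab top +x +y",[.005,.012,.037]),("bridge top +x -y",[.0075,-.025,.003]),("bridge +y",[.0075,.025,.003])):
    q=proj(S,b+p[0]*ex+p[1]*ey+np.array([0,0,p[2]+dz])); print(lab,nm,q.round(1),"crop14",((q-[320,160]+.5)*5+[400,0]).round(0))
for y in (-.06,.06): q=proj(S,b+y*ey+.002*ex); print("rim",((q-[320,160]+.5)*5+[400,0]).round(0))
```

```text
home tab top +x edge -y [352.7 190.2] crop14 [566. 154.]
home tab top +x +y [361.1 192. ] crop14 [608. 163.]
home bridge top +x -y [346.7 198.4] crop14 [536. 195.]
home bridge +y [363.7 202.1] crop14 [621. 213.]
riding tab top +x edge -y [353.  188.7] crop14 [568. 146.]
riding tab top +x +y [361.4 190.5] crop14 [610. 155.]
riding bridge top +x -y [346.9 196.9] crop14 [537. 187.]
riding bridge +y [364.1 200.6] crop14 [623. 206.]
rim [478. 179.]
rim [682. 224.]
```

Run:
```python
from plant import *
import cv2
sc=grab_frame("scene");cv2.imwrite("pics/s15.png",cv2.resize(sc[180:220,330:385],None,fx=14,fy=14,interpolation=cv2.INTER_NEAREST))
```

```text
(no output)
```

View pics/s15.png

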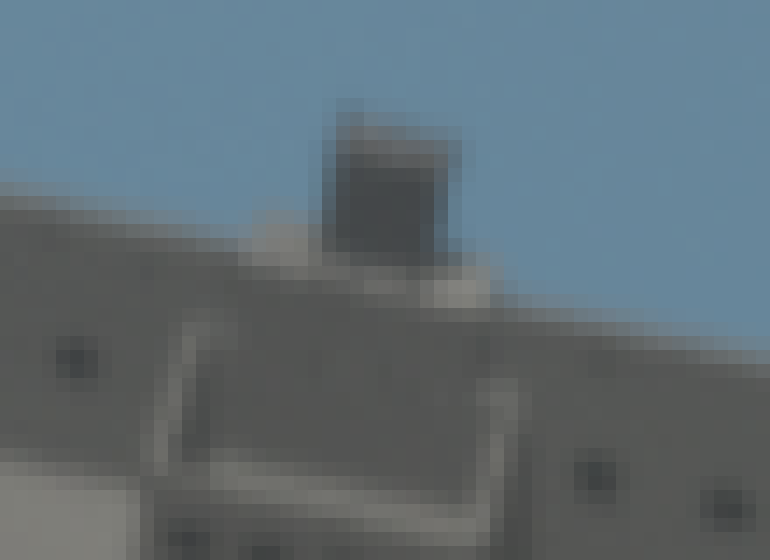

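Run:
```python
from plant import *
print(job_done(), state()["time"])
```

```text
the job is handed in; nothing more can be done
the job is handed in; nothing more can be done
```

The lipped basket is hanging on the near wall, inside the tray. The tongue is in the notch and the lip is fully home on the rim. I handed the job in at about 16 s, with the gripper raised clear of everything.

**How it went:** I took the basket near the screwdriver, which was the one with the lip and bridge. I located the notch by camera and lowered the basket there at about 10 mm/s, so no search along the rim was needed. It went down past the height where the tongue would have ridden on the rim, without contact. It met the rim at tool height 93.0 mm; I had predicted 93.2 mm for fully home and 99.2 mm for riding. Net contact there was about 7 N. I eased off, opened the fingers and raised the arm.

**Last checks:**
- **Seating:** in the final scene picture, the bridge's top edge sits about 0.4 to 0.6 px below the rim's inner edge. Fully home would give +0.6 px and riding on the tongue -1 px, so this agrees with home.
- **Surroundings:** by eye in the final top picture, the other objects were where they started.

**What disagreed or was skipped:**
- **Wall position:** cameras and touch differed by about 5 mm on where the wall was across x. On the way down the basket's back met the wall with about 3 N although the pictures showed a gap. I moved about 1 mm clear and went by feel from there.
- **Sideways nudge:** I did not push along the rim to confirm the tongue in the notch; that rests on the seating height and the picture.

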